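# Vent the spirit canister and take off its push-and-turn safety cap

## Task

Open the cream canister of jig-cleaning spirit for filling: first let the pressure out by turning the small black vent knob on its top anticlockwise (seen from above) to its stop, then press the red push-and-turn safety cap down, twist it anticlockwise while it is down until it is free, and lift it straight up off the neck. Finish while still holding the cap, upright and still, about 10 cm above the neck. Do not force the cap while it is locked, do not drop it, and leave everything else on the table where it stands.

Things in the scene. Friction and masses are not known exactly. Their poses are not given: they have to be found in the camera images.
- canister: cream plastic canister 145 (x) x 205 (y) mm, flat top 150 mm above the bench, strapped in a steel drip tray 190 x 250 mm, lip 25 mm, screwed down; immovable. Origin on the bench under its middle, z up. On top: red cap at x 28, y -55 mm; black vent knob at x 28, y 55 mm; handle bar along y at x -50 mm, 19 mm thick, 160 mm long, top at 190 mm. Nothing else within 60 mm of the cap's or knob's axis
- cap: red round push-and-turn cap, white arrows on top, 48 mm diameter, 32 mm high, 40 g; loose, but locked on the neck. Origin at the centre of its underside, z up, x to the white index rib (along the canister's x when locked). Grip it across the diameter from above at any yaw, about 18 mm above its underside, which sits 20 mm above the can's flat top
- neck (a point): point on the neck's axis where the origin of the locked cap sits, 170 mm above the bench; axes as the canister's; rim 20 mm higher. Three lugs in the cap sit in notches here; a spring pushes it up with 5 N. Push it down 4 to 5 mm (10 to 12 N; unlocked from 3 mm, bottom at 5.5 mm), turn it anticlockwise while down by 65 to 75 degrees (free after 50, stop at about 90), then lift
- vent (a joint): turn of the vent knob in rad: starts at 0 to 0.3, grows anticlockwise seen from above, stop at 1.5 (fully open). It only turns, does not rise or come off, needs about 0.05 N m and stays where it is left
- vent_grip (a point): point to grip the vent knob: on its upright axis, 176 mm above the bench. The knob is a black ribbed round knob 26 mm in diameter, its faces from 162 to 186 mm above the bench, with a white pointer line on top; it can be gripped across the diameter at any yaw
- tub: bystander: blue open tub of loose sticks, 264 x 194 mm over the rim, 136 mm high. Origin under its centre
- jig: bystander: plywood counting jig with a hole full of upright sticks, 170 x 130 mm, 70 mm high. Origin under its centre
- funnel: bystander: orange funnel standing on its mouth, 100 mm wide, 115 mm high. Origin under its centre
- squeeze: bystander: white squeeze bottle with green spout, 60 mm wide, 193 mm high, its spout reaching 53 mm to its x. Origin under its centre
- bundle1: bystander: bundle of sticks with a grey paper band, 92 x 46 x 40 mm. Origin under its centre
- bundle2: bystander: a second such bundle

How it is judged:
On the way, in this order (a step that is already met when the one before it is completed fails the run):
1. the vent knob is turned open, with the cap still locked on the neck (value of joint vent above 1.25 rad and distance between cap and neck below 0.008 m), for 0.1 s.
2. the cap is pressed down in its notches (z of cap in the frame of neck below -0.0025 m and angle between the x axis of cap and the x axis of canister, either way round below 0.5 rad), for 0.1 s.
3. the cap is turned free on the neck (angle between the x axis of cap and the x axis of canister, either way round above 0.8 rad and distance between cap and neck below 0.012 m), for 0.1 s.
4. the gripper lifts the cap clear of the neck (z of cap in the frame of neck above 0.04 m and contact force between the fingers and cap above 1 N), for 0.1 s.
At the end, for the whole second after the job is handed in: the cap is held by the fingers and by nothing else, at rest, upright within 0.3 rad, its underside 60 to 180 mm above where it was locked and within 40 mm of the neck's axis; the vent knob is open (over 1.25 rad) (z of cap in the frame of neck between 0.06 and 0.18 m and horizontal distance between cap and neck below 0.04 m and angle between cap's own z axis and vertical below 0.3 rad and contact force between the fingers and cap above 1 N and contact force between cap and canister below 0.3 N and linear speed of cap below 0.03 m/s and value of joint vent above 1.25 rad); the arm keeps its last pose, push and grip.
It fails at once if the cap was forced: more than 90 N between cap and canister (contact force between cap and canister above 90 N).
It fails at once if the cap was dropped (height (world z) of cap below 0.14 m).
It fails at once if something else on the table was moved by more than 30 mm or tipped (distance of any of tub, jig, funnel, squeeze, bundle1, bundle2 from where it was at the start of the episode above 0.03 m or angle between any of tub, jig, funnel, squeeze, bundle1, bundle2's own z axis and vertical above 0.4 rad).
It also fails if it takes over 45 s, if anything falls off the work surface, if the arm or the gripper's body presses on something with over 40 N, if the wrist force passes 120 N, or if a joint passes its speed limit or range.

## Robot

A 7-joint arm with a two-finger parallel gripper is mounted at the origin on the work surface. World frame = base frame: x ahead of the robot, y to its left, z up, the work surface at z = 0. Lengths are in m, angles in rad, forces in N, time in s.
With the tool pointing down it reaches from about 0.35 to 0.9 m from the base axis. Payload 19.9 kg.
Tool frame: the origin (TCP) lies between the finger pads; the fingertips stand 19 mm ahead of it and the grasp point (between the pads) is the TCP; z points along the fingers, y is the direction in which the jaws open and shut (so a half turn about z gives the same grasp; the last joint's range is limited). The gripper opens to 94 mm and grips with 3 to 60 N. Pads are 16 mm wide; open, the fingers measure 119 mm over their backs; the gripper's body (75 mm by 177 mm) begins 78 mm behind the grasp point.
Start: joints at [1.123, 0.417, -0.01, 1.614, 0.005, 1.111, -0.053], TCP at [0.247, -0.574, 0.224] pointing down, gripper open.
Joint ranges: [-2.81, 2.81], [-0.39, 2.02], [-1.27, 1.25], [0.06, 2.57], [-1.19, 4.33], [0.19, 2], [-2.82, 2.82]. Speed limits (rad/s): [1.89, 1.89, 2.39, 2.39, 3.01, 3.01, 3.01].

## Interface

Orientations are given as a 3x3 rotation matrix whose columns are the frame's x, y, z axes.
In Python, from rig import robot gives the robot as it stands. Calls block until the motion is done:
- robot.move_ptp(position, orientation): joint-space move of the TCP to a pose.
- robot.move_linear(position, velocity=0.15, frame=None, threshold=None): straight line of the TCP; frame=None keeps the orientation; velocity is the mean speed in m/s. With threshold (N) it stops when the force on the tool has changed by that much, and returns True; else False.
- robot.goto_joints(angles): joint-space move.
- robot.gripper_to(opening): finger opening in m; the grip force is fixed at half the most; returns when the fingers have stopped.
- robot.pause(seconds).
- robot.ik(position, orientation): joint angles nearest the present ones, or None.
- robot.get_state(): the state.
- robot.grab_frame(name): name is "scene" or "side" or "wrist"; returns the picture (420x560x3 uint8, red, green, blue); there is no depth.
- robot.camera_info(name): a dict with "fx", "fy", "cx", "cy" (pixels), "rvec" (rotation vector, rad) and "tvec" (3), from world to camera coordinates, as OpenCV has them. Camera axes: x right, y down, z forward; pixel columns grow to the right and rows downward; lengths in m; the calibration is good to about 2 mm. A picture is of the moment at which its call begins: read the wrist's pose just before it. camera_info takes no time and is no camera call; for the wrist camera it gives the pose at the moment of the call.
A pose or a line that the arm cannot do raises robot.PlanningError and nothing moves.
- robot.sign_off(): hands the job in, once; it reports no verdict.
The state is a dict: "time": time; "qpos": joint angles; "joint_vel": joint speeds; "effort": joint torques, N m; "ee_pos": TCP position; "tool_rot": TCP orientation; "force": force on the tool from outside, world axes, zero at the start; "moment": the same for the moment, N m; "opening": finger opening in m.
Only numpy, scipy, OpenCV 4.12 (cv2) and the standard library are available. Lean on these libraries where they do the work, as an engineer would, in place of code of your own. Each camera call takes 0.05 s, during which the arm holds its last target. There are 200 camera calls.

## Working session

There is one attempt and no reset: what is moved stays moved. The work goes in short steps, each a Python script; the robot and the scene stay as the last script left them, time stands still between calls to the robot, and variables do not carry over. Pictures are saved under pics/ and viewed, about 8 in all and at most 12, crops included, and the job is handed in when it is done.

```bash
mkdir -p pics; ls; python3 - <<'E'
from rig import robot
import cv2,numpy as np
for n in ("scene","side","wrist"):
    i=robot.camera_info(n); f=robot.grab_frame(n); cv2.imwrite(f"pics/{n}0.png",f[:,:,::-1])
    R=cv2.Rodrigues(np.array(i["rvec"],float))[0]; print(n,i["fx"],i["cx"],i["cy"],(-R.T@np.array(i["tvec"])).round(3),R[2].round(2))
s=robot.get_state(); print(s["time"],s["ee_pos"],s["tool_rot"],s["opening"])
E
```

```text
pics
scene 483.6596374208279 277.3429759708217 212.6817252963227 [ 1.127 -0.623  1.585] [-0.37  0.39 -0.84]
side 493.5454574495067 279.95015644008186 208.01017005310976 [-0.198  0.759  1.148] [ 0.45 -0.52 -0.73]
wrist 327.76544819791303 285.7278047848012 210.62583618057948 [ 0.313 -0.546  0.383] [-0.23 -0.1  -0.97]
0.15 [ 0.24658884 -0.57400564  0.22399309] [[ 9.18775440e-01  3.94780274e-01 -4.74756192e-04]
 [ 3.94780540e-01 -9.18775104e-01  7.95847602e-04]
 [-1.22009235e-04 -9.18629737e-04 -9.99999571e-01]] 0.09428754406243353
```

View pics/scene0.png

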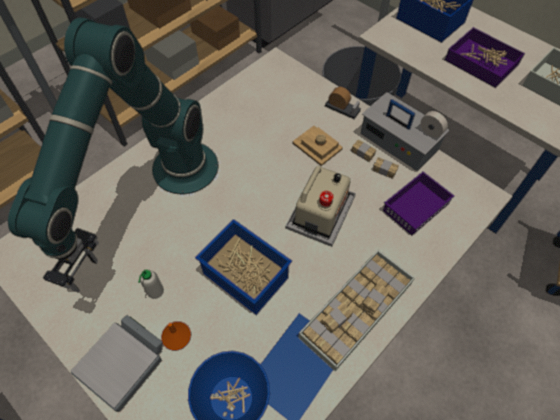

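View pics/side0.png

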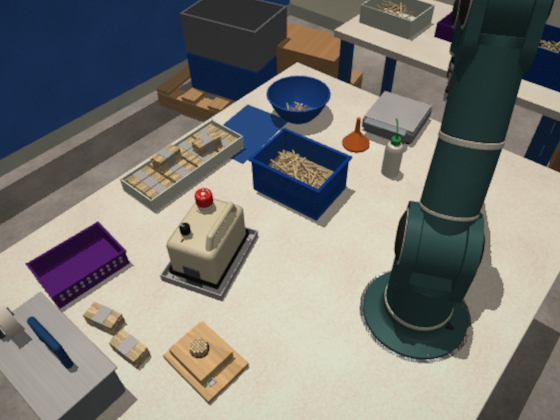

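The scene view shows the red cap at about (326,199) and the vent knob at (337,178). In the side view the cap is at (204,197) and the knob at (185,229). Next I'll triangulate both.

```bash
cat > h.py <<'E'
from rig import robot
import cv2,numpy as np
def cam(n):
    i=robot.camera_info(n); R=cv2.Rodrigues(np.array(i["rvec"],float))[0]
    K=np.array([[i["fx"],0,i["cx"]],[0,i["fy"],i["cy"]],[0,0,1]]); return K,R,np.array(i["tvec"],float).ravel()
def plane(c,uv,z):
    K,R,t=c; o=-R.T@t; d=R.T@np.linalg.inv(K)@[uv[0],uv[1],1]; return o+d*(z-o[2])/d[2]
def proj(c,p): K,R,t=c; q=K@(R@np.asarray(p)+t); return q[:2]/q[2]
def tri(ca,ua,cb,ub):
    P=lambda c:c[0]@np.c_[c[1],c[2]]
    X=cv2.triangulatePoints(P(ca),P(cb),np.array(ua,float),np.array(ub,float)).ravel(); return X[:3]/X[3]
def blob(m,near,r=25):
    n,_,st,ce=cv2.connectedComponentsWithStats(m.astype(np.uint8))
    c=[(st[k,4],ce[k],st[k]) for k in range(1,n) if np.linalg.norm(ce[k]-near)<r and st[k,4]>15]
    return max(c,key=lambda a:a[0]) if c else None
def red(f): f=f.astype(int); return (f[...,0]>90)&(f[...,1]<0.5*f[...,0])&(f[...,2]<0.5*f[...,0])
def black(f): return f.max(2)<50
def down(yaw): # tool y axis (jaws) at angle yaw in world xy
    y=np.array([np.cos(yaw),np.sin(yaw),0]); z=np.array([0,0,-1.]); return np.c_[np.cross(y,z),y,z]
E
python3 - <<'E'
from h import *
fs={n:cv2.imread(f"pics/{n}0.png")[:,:,::-1] for n in("scene","side")}
S,D=cam("scene"),cam("side")
c=[blob(red(fs["scene"]),(326,199)),blob(red(fs["side"]),(204,197))]
k=[blob(black(fs["scene"]),(337,178),12),blob(black(fs["side"]),(185,229),12)]
print(c,k)
X=tri(S,c[0][1],D,c[1][1]); print(X)
if all(k): print(tri(S,k[0][1],D,k[1][1]))
print(tri(S,(337,178),D,(185,229)))
from scipy.spatial.transform import Rotation
s=robot.get_state()
i=cam("wrist"); T=np.array(s["tool_rot"]); o=-i[1].T@i[2]
print("cam in tool",(T.T@(o-s["ee_pos"])).round(3), (T.T@i[1].T).round(2).tolist())
E
```

```text
[(np.int32(104), array([326.08653846, 196.57692308]), array([320, 191,  13,  12, 104], dtype=int32)), (np.int32(151), array([202.78145695, 195.47682119]), array([195, 189,  17,  15, 151], dtype=int32))] [(np.int32(33), array([336.39393939, 178.09090909]), array([334, 174,   6,   8,  33], dtype=int32)), (np.int32(84), array([184.91666667, 229.23809524]), array([180, 223,  10,  12,  84], dtype=int32))]
[0.59197278 0.17628477 0.19386069]
[0.55692927 0.27825752 0.16898415]
[0.55779151 0.27861915 0.16970465]
cam in tool [ 0.072  0.    -0.159] [[-0.0, -0.97, -0.25], [1.0, -0.0, 0.0], [-0.0, -0.25, 0.97]]
```

Cap and knob come out 108 mm apart (110 expected), with the canister yawed about 19°. I'll move to a view pose above it and refine with the wrist camera.

```bash
python3 - <<'E'
from h import *
p=np.array(robot.get_state()["ee_pos"]); p[2]=0.40
robot.move_linear(p,0.25)
m=np.array([0.575,0.227]); 
best=None
for yaw in np.radians(np.arange(-180,180,15)):
    q=robot.ik(np.r_[0.557,0.278,0.176],down(yaw))
    print(int(np.degrees(yaw).round()),None if q is None else np.round(q,2))
E
```

```text
-180 [ 0.22  0.71 -1.09  1.64  0.67  1.2   2.12]
-165 [ 0.22  0.71 -1.09  1.64  0.67  1.2   2.38]
-150 [-1.23  0.72  1.08  1.69 -0.68  1.16 -2.58]
-135 [-1.23  0.72  1.08  1.69 -0.68  1.16 -2.32]
-120 [-1.03  0.55  0.72  1.69 -0.41  1.06 -2.28]
-105 [ 0.14  0.64 -0.93  1.64  0.55  1.14 -2.77]
-90 [ 0.09  0.61 -0.86  1.65  0.5   1.12 -2.47]
-75 [ 0.05  0.58 -0.79  1.65  0.45  1.11 -2.17]
-60 [ 0.1   0.61 -0.87  1.64  0.51  1.13 -1.95]
-45 [ 0.13  0.63 -0.91  1.64  0.54  1.14 -1.71]
-30 [ 0.13  0.63 -0.92  1.64  0.54  1.14 -1.45]
-15 [ 0.13  0.64 -0.93  1.64  0.55  1.14 -1.19]
0 [ 0.14  0.64 -0.93  1.64  0.55  1.14 -0.93]
15 [ 0.14  0.64 -0.93  1.64  0.55  1.14 -0.67]
30 [ 0.14  0.64 -0.93  1.64  0.55  1.14 -0.41]
45 [ 0.14  0.64 -0.94  1.64  0.56  1.15 -0.15]
60 [ 0.14  0.64 -0.94  1.64  0.56  1.15  0.11]
75 [ 0.15  0.65 -0.95  1.64  0.56  1.15  0.36]
90 [ 0.15  0.64 -0.95  1.64  0.56  1.15  0.63]
105 [ 0.15  0.64 -0.95  1.64  0.56  1.15  0.89]
120 [ 0.22  0.71 -1.09  1.64  0.67  1.2   1.08]
135 [ 0.22  0.71 -1.09  1.64  0.67  1.2   1.34]
150 [ 0.22  0.71 -1.09  1.64  0.67  1.2   1.6 ]
165 [ 0.22  0.71 -1.09  1.64  0.67  1.2   1.86]
```

```bash
python3 - <<'E'
from h import *
robot.move_ptp([0.575,0.227,0.36],down(np.radians(19)))
robot.pause(0.3)
c=cam("wrist"); f=robot.grab_frame("wrist"); cv2.imwrite("pics/w1.png",f[:,:,::-1]); np.save("w1.npy",np.array(c,dtype=object),allow_pickle=True)
k,cp=proj(c,[0.557,0.278,0.186]),proj(c,[0.592,0.176,0.202]); print(k,cp)
cv2.imwrite("pics/w1b.png",cv2.resize(f[60:360,80:480,::-1],None,fx=2,fy=2,interpolation=cv2.INTER_CUBIC))
print(blob(red(f),cp,40)); print(blob(black(f),k,25))
print(robot.get_state()["time"],robot.get_state()["qpos"])
E
```

```text
Traceback (most recent call last):
ValueError: could not broadcast input array from shape (3,3) into shape (3,)
```

```bash
python3 - <<'E'
from h import *
c=cam("wrist"); f=robot.grab_frame("wrist"); cv2.imwrite("pics/w1.png",f[:,:,::-1])
k,cp=proj(c,[0.557,0.278,0.186]),proj(c,[0.592,0.176,0.202]); print(k,cp)
cv2.imwrite("pics/w1b.png",cv2.resize(f[60:360,80:480,::-1],None,fx=2,fy=2,interpolation=cv2.INTER_CUBIC))
print(blob(red(f),cp,40)); print(blob(black(f),k,25))
print(robot.get_state()["time"],robot.get_state()["qpos"])
E
```

```text
[285.12015681 144.25797146] [285.04950868 251.4508026 ]
(np.int32(1191), array([286.69437448, 251.95465995]), array([ 265,  232,   44,   42, 1191], dtype=int32))
(np.int32(461), array([286.05206074, 144.48590022]), array([274, 131,  27,  27, 461], dtype=int32))
4.4417 [ 0.30499274  0.51048569 -1.08639851  1.42303914  0.44936379  1.47406403
 -0.43817803]
```

View pics/w1b.png

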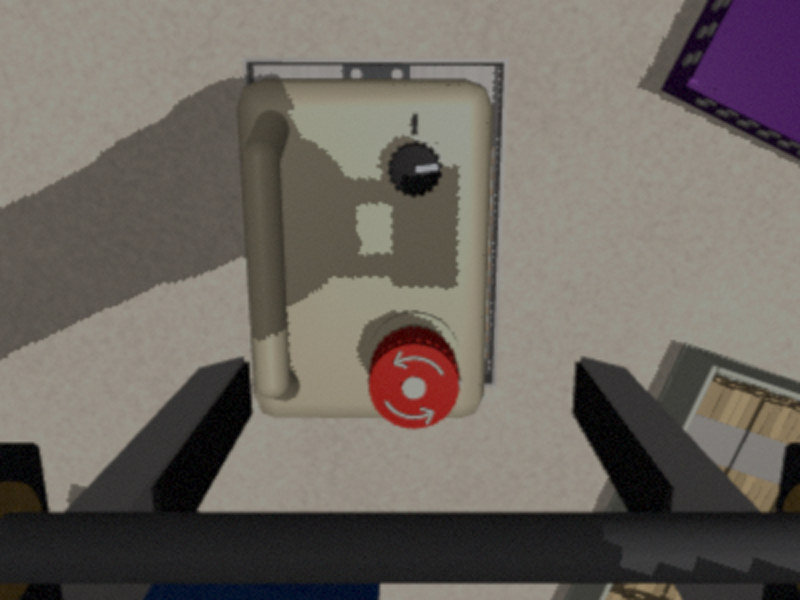

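The wrist view shows the knob's top centre at full-frame (287,144), pointer nearly along canister x. The cap's centre dot is at (286.5,254). I'll grip the knob and turn it.

```bash
python3 - <<'E'
from h import *
c=cam("wrist")
k=plane(c,(287,144),.186); cp=plane(c,(286.5,254),.202); d=k-cp
yaw=np.arctan2(d[1],d[0])-np.pi/2
print(k,cp,np.hypot(*d[:2]),np.degrees(yaw)); np.save("pts.npy",[*k[:2],*cp[:2],yaw])
robot.gripper_to(0.06)
robot.move_ptp([k[0],k[1],0.26],down(yaw))
print(robot.move_linear([k[0],k[1],0.176],0.1,threshold=10))
robot.gripper_to(0.0)
s=robot.get_state(); print(s["time"],s["opening"],s["ee_pos"],s["force"],s["qpos"])
q=np.array(s["qpos"])
for a in (0.5,1.0,1.4,1.55):
    g=q.copy(); g[6]+=a; robot.goto_joints(g); s=robot.get_state(); print(a,s["time"],s["ee_pos"],s["force"],np.round(s["moment"],2))
robot.gripper_to(0.06)
s=robot.get_state(); p=s["ee_pos"]
robot.move_linear([p[0],p[1],0.27],0.15)
robot.pause(.2)
c=cam("wrist"); f=robot.grab_frame("wrist"); print(proj(c,[*k[:2],.186]),proj(c,[*cp[:2],.202]),robot.get_state()["time"])
cv2.imwrite("pics/w2.png",f[:,:,::-1])
E
```

```text
[0.55867225 0.27888732 0.186     ] [0.59432078 0.17386693 0.202     ] 0.11090581649497583 18.74946988876338
False
7.3 0.025530643747108096 [0.55862047 0.27886543 0.17606719] [-1.53398964 -1.01630828  2.04218056] [ 0.16533336  0.66558897 -0.98469728  1.63782543  0.59394241  1.16654178
 -0.63682959]
0.5 7.8667 [0.55867309 0.27889524 0.17608635] [-0.74974848 -0.63895388  1.59179727] [ 0.03 -0.08  0.07]
1.0 8.4333 [0.55867966 0.27898725 0.17609017] [0.53133889 0.70167616 0.03888265] [ 0.31 -0.33  0.07]
1.4 8.9167 [0.55902005 0.27909595 0.1761338 ] [ 4.89935295  2.89670974 -2.47721211] [ 0.84 -1.11 -0.  ]
1.55 9.1917 [0.55885215 0.27913993 0.17611833] [ 3.46130516  4.24452949 -3.0805655 ] [ 1.01 -1.03 -0.33]
[286.6566219  223.04140663] [134.00926728 232.24086826] 10.925
```

View pics/w2.png

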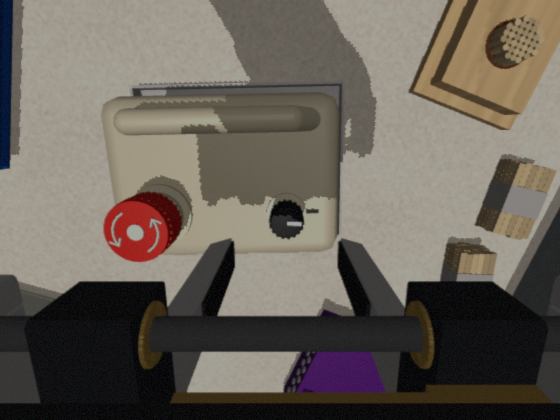

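The pointer now sits next to the mark along canister +y, so it has turned about 90°. The moment rose at the end of the turn, so it reached its stop. The cap dot at (135,233) is within 1 px of my estimate. Next I'll grip the cap and press it down.

```bash
python3 - <<'E'
from h import *
c=cam("wrist"); P=np.load("pts.npy"); a=plane(c,(135,233),.202)[:2]; print(a,P[2:4])
xy=(a+P[2:4])/2; yaw=P[4]
def show(t): s=robot.get_state(); print(t,round(s["time"],2),np.round(s["ee_pos"],4),np.round(s["force"],1),round(s["opening"],4))
robot.gripper_to(0.075)
robot.move_ptp([*xy,0.27],down(yaw))
print(robot.move_linear([*xy,0.188],0.1,threshold=10))
show("at"); robot.gripper_to(0.0); show("grip")
p=np.array(robot.get_state()["ee_pos"])
for dz in (.0025,.0045):
    robot.move_linear([*xy,0.188-dz],0.02); robot.pause(.15); show(dz)
E
```

```text
[0.59480976 0.1746763 ] [0.59432078 0.17386693]
False
at 13.53 [0.5949 0.1745 0.1886] [-0.1 -0.3 -0. ] 0.0747
grip 14.07 [0.5945 0.1742 0.1881] [-1.1 -0.7  2.9] 0.0479
0.0025 14.49 [0.5946 0.1743 0.1859] [-3.5 -2.8  7.1] 0.0476
0.0045 14.89 [0.5947 0.1743 0.184 ] [-3.8 -1.7  9.5] 0.0479
```

```bash
python3 - <<'E'
from h import *
def show(t): s=robot.get_state(); print(t,round(s["time"],2),np.round(s["ee_pos"],4),np.round(s["force"],1),np.round(s["moment"],2),round(s["opening"],4))
p=np.array(robot.get_state()["ee_pos"]); 
robot.move_linear([p[0],p[1],0.1831],0.02); robot.pause(.2); show("press")
q0=np.array(robot.get_state()["qpos"])
q=np.array(robot.ik([p[0],p[1],0.1831],robot.get_state()["tool_rot"])); print(np.round(q-q0,4))
if abs(q-q0).max()>.05: q=q0
for a in (.15,.4,.7,.95,1.2):
    g=q.copy(); g[6]+=a; robot.goto_joints(g); show(a)
    s=robot.get_state()
    if np.linalg.norm(s["force"])>50 or abs(s["moment"][2])>2: print("stop"); break
robot.pause(.2); show("end")
f=robot.grab_frame("wrist"); f2=robot.grab_frame("scene"); 
cv2.imwrite("pics/w3.png",np.hstack([f[100:400,80:480,::-1],cv2.resize(f2[150:250,270:390,::-1],(360,300))]))
E
```

```text
press 15.34 [0.5947 0.1743 0.1837] [-4.2 -3.1 10.3] [-0.52  0.94 -0.  ] 0.0478
[-0.0003  0.0005  0.0003  0.0006  0.0004 -0.001  -0.0004]
0.15 15.62 [0.5952 0.1746 0.1839] [-0.5 -0.8 10.7] [-0.29  0.26  0.06] 0.0478
0.4 15.97 [0.5954 0.1747 0.184 ] [0.1 0.  9.3] [-0.05 -0.02  0.05] 0.0477
0.7 16.38 [0.5954 0.1748 0.184 ] [-0.2  0.3 10. ] [ 0.02 -0.07  0.08] 0.0478
0.95 16.73 [0.5954 0.1748 0.184 ] [-1.1 -0.2 10.1] [-0.01 -0.09  0.07] 0.0475
1.2 17.09 [0.5954 0.1748 0.1841] [-0.2  0.5  9. ] [ 0.   -0.13  0.06] 0.0476
end 17.29 [0.5954 0.1748 0.1841] [0.1 0.2 9.7] [ 0.03 -0.13  0.14] 0.0479
```

View pics/w3.png

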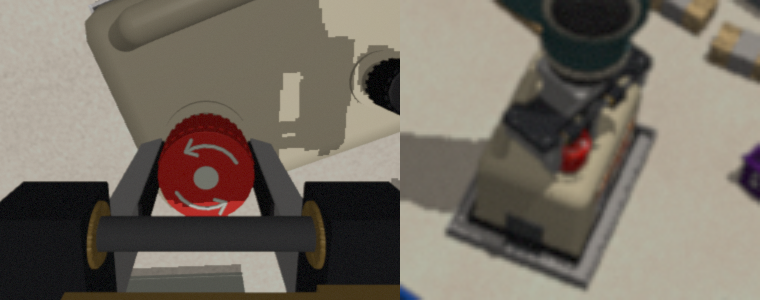

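In the wrist crop the cap's arrows keep the same place relative to the jaws as before the twist. So the cap turned the full ~69° with the gripper while held down at about 10 N. Next is the lift.

```bash
python3 - <<'E'
from h import *
def show(t): s=robot.get_state(); print(t,round(s["time"],2),np.round(s["ee_pos"],4),np.round(s["force"],1),round(s["opening"],4))
p=np.array(robot.get_state()["ee_pos"]); z0=.188
hit=robot.move_linear([p[0],p[1],z0+.012],0.03,threshold=25); show(hit)
if not hit:
    robot.move_linear([p[0],p[1],z0+.045],0.06); robot.pause(.2); show("45")
    robot.move_linear([p[0],p[1],z0+.10],0.08); robot.pause(.5); show("100")
a=robot.grab_frame("side");b=robot.grab_frame("wrist")
cv2.imwrite("pics/e.png",np.hstack([cv2.resize(a[120:270,120:320,::-1],(400,300)),b[60:360,80:480,::-1]]))
E
```

```text
False 18.11 [0.5953 0.1747 0.1998] [ 0.1  0.3 -0.2] 0.048
45 19.01 [0.5952 0.1747 0.2326] [-0.2  0.7 -0.6] 0.0476
100 20.35 [0.5954 0.1748 0.2879] [ 0.2 -0.2 -0.8] 0.0478
```

View pics/e.png

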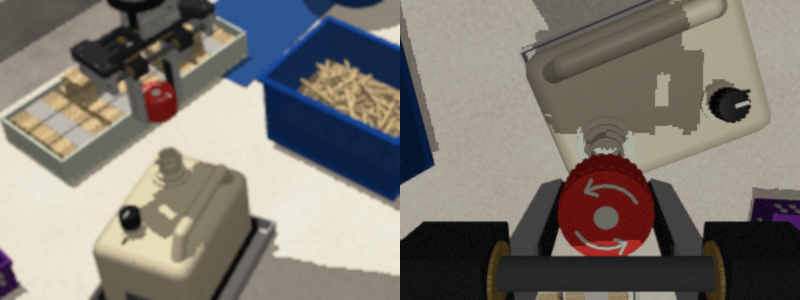

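The side view shows the cap upright in the fingers, well above the bare threaded neck. In the wrist view the knob still points along canister +y, so the vent is still open. I'm handing in.

```bash
python3 -c "
from rig import robot
print(robot.sign_off())"
```

```text
the job is handed in; nothing more can be done
None
```

The canister is open and the job was handed in at about 20 s of the 45 s allowed. No verdict was reported.

- **Vent:** I turned the knob anticlockwise to its stop. The pointer had moved about 90° in the pictures, and it still pointed there in the last one.
- **Cap:** I gripped it and pressed it down about 4 mm at roughly 10 N. I turned it about 69° anticlockwise while it was down, then lifted it straight up.
- **Last checks:** The cap is held upright about 100 mm above where it was locked. The finger opening is 47.8 mm, matching the 48 mm cap, and the force on the tool is under 1 N. The last pictures show the neck bare.
- **Press depth:** The press stopped about 0.9 mm short of the depth I commanded, but the cap still turned and came off without resistance.
- **Bystanders:** I did not measure whether the other things on the table moved. The arm made no unexpected contact in any force reading I took.

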